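# Change the spent paste cartridge in the fork holder

### The arm

A 7-joint arm with a two-finger parallel gripper is mounted at the origin on the work surface. World frame = base frame: x ahead of the robot, y to its left, z up, the work surface at z = 0. Lengths are in m, angles in rad, forces in N, time in s.
With the tool pointing down it reaches from about 0.4 to 0.875 m from the base axis. Payload 19.3 kg.
Tool frame: the origin (TCP) lies midway between the tips of the shut fingers; the grasp point (between the pads) lies 19 mm behind it; z points along the fingers, y is the line along which they close (so a half turn about z gives the same grasp; the last joint's range is limited). The gripper opens to 85 mm and grips with 20 to 120 N. Pads are 22 mm wide; open, the fingers measure 114 mm over their backs; the gripper's body (76 mm by 85 mm) begins 54 mm behind the grasp point. The pads swing forward as they close: fully open they stand 13 mm farther back than shut.
Start: joints at [-1.298, 0.521, -0.036, 1.599, 0.021, 1.021, -0.113], TCP at [0.21, 0.589, 0.231] pointing down, gripper open.
Joint ranges: [-2.91, 2.91], [-0.3, 2.13], [-1.5, 1.42], [0.17, 2.43], [-1.26, 4.41], [0.16, 1.93], [-2.52, 2.52]. Speed limits (rad/s): [1.89, 1.89, 2.39, 2.39, 3.01, 3.01, 3.01].

### API

Orientations are given as [roll, pitch, yaw] about the fixed x, y, z axes, in that order (R = Rz(yaw) Ry(pitch) Rx(roll)).
In Python, from workcell import bot gives the robot as it stands.
- The arm moves only by the tool move_arm, never from a script. Its argument "moves" is a list that holds one entry, the list of rows, each a list of 7 numbers: the opening, from 0 (shut) to 1 (fully open), then the shift along the tool's x, y, z in units of 1000 mm (1.0 is 1000 mm), then the turn, a rotation vector about the tool's x, y, z in units of 2 pi rad (1.0 is 2 pi rad). A call has 1 to 5 rows; each row is the pose to reach, as a shift and turn from the pose commanded when the call began, along the tool's axes at that moment, turning the shorter way round; what a row does not reach only later rows make up. A row lasts 1/10 s, in which the tool goes at most 50 mm and 8.59 degrees, less where a joint would pass 70% of its speed; a pose out of reach is approached as far as the arm can. A call with a number of a shift or a turn outside -1 to 1 is refused whole. A call with a gripper value outside its range is refused whole. The fingers move at their own pace and stop on an object; "force" is the grip in N (left out, the last holds). Time passes only in rows, so rows that repeat a pose let the fingers close. It gives the time, the measured TCP pose, the force, the opening and the grip force at its end, in the units of the state.
- bot.observe(): the state, without advancing time (a new reading comes with each control period).
- bot.grab_frame(name): name is "scene" or "top" or "wrist"; returns the picture (384x512x3 uint8, red, green, blue); there is no depth.
- bot.camera_params(name): a dict with "vertical_fov" (degrees; the focal length in pixels is half the picture's height over the tangent of half this angle, whatever the lens; pixels are square), "cx", "cy" (the principal point, pixels), "R" (3x3) and "t" (3): a world point X has camera coordinates R X + t. Camera axes: x right, y down, z forward; pixel columns grow to the right and rows downward; lengths in m; the calibration is good to about 2 mm. A picture is of the moment at which its call begins: read the wrist's pose just before it. camera_params takes no time and is no camera call; for the wrist camera it gives the pose at the moment of the call.
- bot.job_done(): hands the job in; it is judged then, once.
The state is a dict: "clock": time; "qpos": joint angles; "qd": joint speeds; "joint_efforts": joint torques, N m; "position": TCP position; "tool_rot": TCP orientation; "force": force on the tool from outside, world axes, zero at the start; "moment": the same for the moment, N m; "grip_width": finger opening in m; "finger_force": force on a finger pad.
Only numpy, scipy, OpenCV 4.12 (cv2) and the standard library are available. Lean on these libraries where they do the work, as an engineer would, in place of code of your own. Each camera call takes 0.05 s, during which the arm holds its last target. There are 200 camera calls.

### The job

Change the paste cartridge: take the spent one (red cap) out of the holder through the open front of its slot and stand it in the round return pot, then take the fresh one (green cap) from the tray and slide it by its neck into the slot that has come free, until its flange drops fully home behind the yellow lip. Keep both cartridges upright throughout, and leave the blue cartridges, the bottles and the tweezer stand standing where they are.

Things in the scene. Friction and masses are not known exactly. Their poses are not given: they have to be found in the camera images.
- spent: The spent cartridge, red flange and cap, clear body; it starts hanging in one of the three holder slots. In mm: foot disc 30 dia (height 0-12), body 24 dia (12-75), thin neck 12 dia (75-90), flange 34 dia (90-96), cap stub 18 dia (96-136, grip here); 0.07 kg. Origin: centre of the underside; z up its axis; round, so its yaw is free.
- spent_flange (a point): Centre of the underside of the spent cartridge's flange, 90 mm above its origin.
- fresh: The fresh cartridge, green flange and cap, grey body; it starts standing in the tray. In mm: foot disc 30 dia (height 0-12), body 24 dia (12-75), thin neck 12 dia (75-90), flange 34 dia (90-96), cap stub 18 dia (96-136, grip here); 0.07 kg. Origin: centre of the underside; z up its axis; round, so its yaw is free.
- fresh_flange (a point): Centre of the underside of the fresh cartridge's flange, 90 mm above its origin.
- keep_1: A cartridge with blue flange and cap, hanging in another holder slot; leave it. Same shape as the others: flange 34 mm dia, stub 18 mm dia, 136 mm high. Origin: centre of the underside.
- keep_2: A second cartridge with blue flange and cap, in the remaining slot; leave it. Same shape as the others: flange 34 mm dia, stub 18 mm dia, 136 mm high. Origin: centre of the underside.
- holder: Fixed grey holder (sizes in mm); level aluminium fork plate 215 wide (y), 5 thick, top 115 above the bench, x = -31 to 35. Origin: on the bench below the middle seat. Three slots at y = +60, 0, -60 run along x, open at the front (-x). A yellow lip 3 high crosses the plate near the front, broken at the slots. Base plate 100 by 215 by 8. Seated cartridges' origins are 25 above the bench.
- slot_a (a point): At holder y = +60. Seat point of a slot (mm): on the plate top (115 above the bench), where a seated flange's underside centre rests; axes as the holder. The slot is 16 wide, closed at x = +8, mouth rounded from x = -23 to -31. The 3 high lip lies at x = -23 to -19: bring the neck in with the flange 3 to 10 above the plate, then lower it. Foot, body and flange cannot pass the slot from above.
- slot_b (a point): Middle. Seat point of a slot (mm): on the plate top (115 above the bench), where a seated flange's underside centre rests; axes as the holder. The slot is 16 wide, closed at x = +8, mouth rounded from x = -23 to -31. The 3 high lip lies at x = -23 to -19: bring the neck in with the flange 3 to 10 above the plate, then lower it. Foot, body and flange cannot pass the slot from above.
- slot_c (a point): At holder y = -60. Seat point of a slot (mm): on the plate top (115 above the bench), where a seated flange's underside centre rests; axes as the holder. The slot is 16 wide, closed at x = +8, mouth rounded from x = -23 to -31. The 3 high lip lies at x = -23 to -19: bring the neck in with the flange 3 to 10 above the plate, then lower it. Foot, body and flange cannot pass the slot from above.
- pot: Fixed dark steel return pot (sizes in mm), round, open at the top: outside 48 dia, inside 40 dia, 45 high, inner floor 5 above the bench, on a disc 90 dia, 5 high. Origin: centre of the underside.
- tray: Fixed black delivery tray (sizes in mm) 160 (x) by 140 (y), walls 4 thick and 22 high, floor 4 thick. Origin: centre of the underside.
- vial: Amber bottle 40 mm dia, 135 mm high, standing in the tray beside the fresh cartridge; leave it. Origin: centre of the underside.
- wash: White wash bottle with blue cap, 56 mm dia, 150 mm high, standing in front of the holder; leave it. Origin: centre of the underside.
- tweezers: Steel tweezer stand, block 50 by 45 by 30 mm high, tweezers up to 118 mm high, in front of the holder; leave it. Origin: centre of the underside.
Not all that is in view belongs to the job. There is more than one size of the spent; the job needs the larger. What is shaped like the pot but turquoise is not meant.

How it is judged:
By the outcome, as a careful person would: the job done as asked, in the order asked, and still so for the second after the job is handed in, with the robot touching nothing.
It also fails if it takes over 67 s, if anything falls off the work surface, if the arm or the gripper's body presses on something with over 40 N, if the wrist force passes 120 N, or if a joint passes its speed limit or range.

## Working session

There is one attempt and no reset: what is moved stays moved. The work goes in short steps, Python scripts to look and compute and a tool call to move; the robot and the scene stay as the last step left them, time stands still between calls to the robot, and variables do not carry over. Pictures are saved under pics/ and viewed, at most 10 in all, crops included, and the job is handed in when it is done.

Besides the shell and the picture viewer there is one more tool, called after "Request:" as name(argument=value, ...) on one line, values as JSON. move_arm: Moves the arm, as the interface text tells. Shifts and turns lie within -1 to 1; 1 stands for 1000 mm of shift or 2 pi rad of turn. Its arguments: {"type":"object","properties":{"moves":{"type":"array"},"force":{"type":"number"}},"required":["moves"]}

```bash
mkdir -p pics; ls; python3 - <<'E'
from workcell import bot
import cv2
for n in ("scene","top"):
    f=bot.grab_frame(n); cv2.imwrite(f"pics/{n}0.png",cv2.resize(f[:,:,::-1],(800,600),interpolation=cv2.INTER_CUBIC))
    p=bot.camera_params(n); print(n,p)
print(bot.observe())
E
```

```text
pics
scene {'vertical_fov': 55.336275714330014, 'cx': 256.59870134765356, 'cy': 194.50126246467352, 'R': array([[-0.71758577,  0.69646671,  0.00218698],
       [ 0.44333852,  0.45919918, -0.76979677],
       [-0.53714208, -0.55142564, -0.63828532]]), 't': array([ 0.36967232, -0.14468287,  1.18359872])}
top {'vertical_fov': 56.66079428262836, 'cx': 254.11126803766723, 'cy': 191.77216886404727, 'R': array([[-0.00500689, -0.99950644,  0.03101302],
       [-0.99211032,  0.00108003, -0.12536327],
       [ 0.1252679 , -0.03139602, -0.99162606]]), 't': array([-0.020739  ,  0.5048011 ,  1.01036042])}
{'clock': 0.1, 'qpos': array([-1.29819236,  0.52195611, -0.03632089,  1.59993269,  0.02123276,
        1.02106984, -0.11284433]), 'qd': array([-0.001689  , -0.00156161, -0.00129812, -0.00141778, -0.00048368,
       -0.00010084,  0.00035948]), 'joint_efforts': array([ 3.35329867e-03, -9.28479624e+01,  1.98364198e+00, -3.70530009e+01,
        1.80919643e-02,  5.39591303e-03, -6.91368678e-05]), 'position': array([0.21002795, 0.58835277, 0.23078886]), 'tool_rot': array([-3.14061726e+00,  9.79273351e-05,  2.79874455e+00]), 'force': array([ 0.41378534, -0.3496688 ,  0.72426557]), 'moment': array([ 0.02156894,  0.00798155, -0.01861774]), 'finger_force': 0.0, 'grip_width': 0.08527270223754731}
```

View pics/scene0.png

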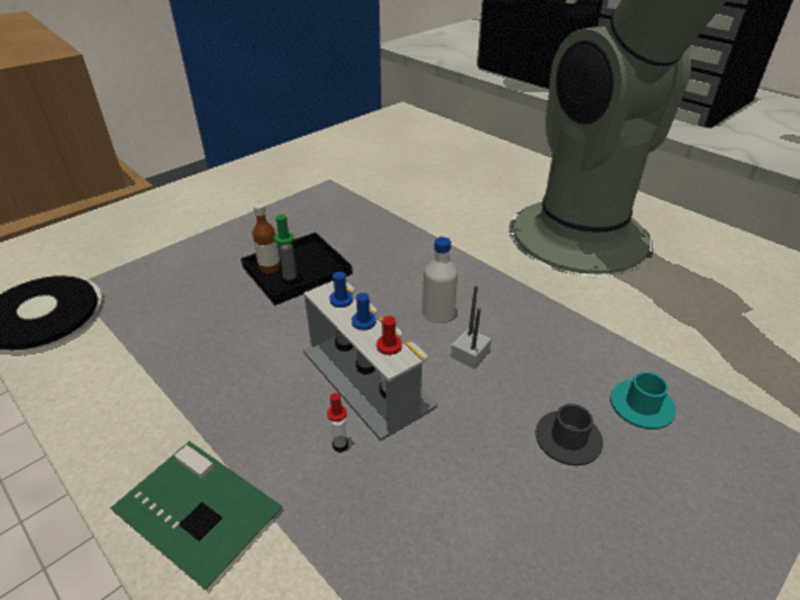

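View pics/top0.png

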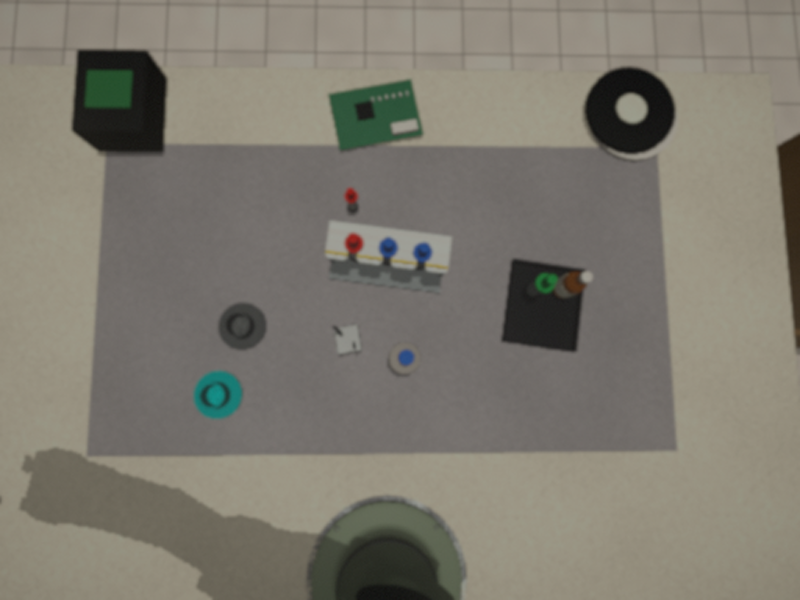

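Scene (800-px image): the red-capped spent sits in the holder's left slot (389,335), with the small red decoy at (337,420). The green one is in the tray at (284,240), the dark pot at (573,432), the tweezers at (472,345) and the wash bottle at (440,285). In the top view: spent (354,243), pot (242,326), fresh (545,283).

```bash
cat > h.py <<'E'
import numpy as np, cv2
from scipy.optimize import least_squares
from workcell import bot
def cam(n):
    p=bot.camera_params(n); f=192/np.tan(np.radians(p["vertical_fov"])/2)
    return np.array([[f,0,p["cx"]],[0,f,p["cy"]],[0,0,1]]),np.array(p["R"]),np.array(p["t"])
def proj(c,X):
    K,R,t=c; q=(np.atleast_2d(X)@R.T+t)@K.T; return q[:,:2]/q[:,2:]
def ray(c,uv,z):
    K,R,t=c; d=R.T@np.linalg.solve(K,[*uv,1]); o=-R.T@t; return o+d*(z-o[2])/d[2]
def cyl(x,y,r,z0,z1):
    a=np.linspace(0,2*np.pi,40); return np.array([[x+r*np.cos(b),y+r*np.sin(b),z] for z in(z0,z1) for b in a])
def sil(c,xy,z):   # centroid of cap+flange silhouette, origin height z
    m=np.zeros((384*4,512*4),np.uint8)
    for r,a,b in((.017,.09,.096),(.009,.096,.136)):
        cv2.fillConvexPoly(m,cv2.convexHull((proj(c,cyl(*xy,r,z+a,z+b))*4+1.5).round().astype(np.int32)),1)
    M=cv2.moments(m,True); return np.array([M["m10"],M["m01"]])/M["m00"]/4-.375
def blobs(img,col):
    h=cv2.cvtColor(img,cv2.COLOR_RGB2HSV).astype(int); H,S,V=h[...,0],h[...,1],h[...,2]
    k={"red":((H<6)|(H>174)),"green":(H>50)&(H<75),"blue":(H>105)&(H<125)}[col]&(S>120)&(V>40)
    n,l,s,ce=cv2.connectedComponentsWithStats(k.astype(np.uint8))
    return [(s[i,4],ce[i].round(2)) for i in range(1,n) if s[i,4]>25]
E
python3 - <<'E'
from h import *
for n in("scene","top"):
    im=bot.grab_frame(n)
    for c in("red","green","blue"): print(n,c,blobs(im,c))
t,s=cam("top"),cam("scene")
k=1.5625
for nm,uv,suv,z in(("potdisc",(242,326),(570,438),.005),("potrim",(240,325),(573,413),.045),("wash",(405,358),(442,243),.15),("tweezblock",(347,341),(471,345),.03)):
    print(nm,ray(t,np.array(uv)/k,z).round(3),ray(s,np.array(suv)/k,z).round(3))
for uv in((336,331),(354,345)): print("tweezer tips?",ray(t,np.array(uv)/k,.118).round(3))
E
```

```text
scene red [(np.int32(254), array([248.59, 215.72])), (np.int32(155), array([214.93, 261.13]))]
scene green [(np.int32(140), array([180.81, 148.24]))]
scene blue [(np.int32(10242), array([176.15,  43.47])), (np.int32(85), array([282.76, 156.41])), (np.int32(210), array([217.47, 185.45])), (np.int32(219), array([232.17, 200.3 ]))]
top red [(np.int32(57), array([224.26, 125.05])), (np.int32(102), array([226.05, 155.44]))]
top green [(np.int32(665), array([69.45, 56.26])), (np.int32(142), array([349.13, 180.46]))]
top blue [(np.int32(84), array([248.06, 158.32])), (np.int32(87), array([270.03, 161.24])), (np.int32(54), array([259.61, 228.39]))]
potdisc [0.458 0.271 0.005] [0.462 0.276 0.005]
potrim [0.457 0.265 0.045] [0.455 0.268 0.045]
wash [ 0.393 -0.031  0.15 ] [ 0.401 -0.026  0.15 ]
tweezblock [0.428 0.071 0.03 ] [0.44  0.078 0.03 ]
tweezer tips? [0.44  0.085 0.118]
tweezer tips? [0.416 0.054 0.118]
```

```bash
python3 - <<'E'
from h import *
t,s=cam("top"),cam("scene")
obs={"spent":((226.05,155.44),(248.59,215.72),.025),"k1":((248.06,158.32),(232.17,200.3),.025),"k2":((270.03,161.24),(217.47,185.45),.025),"fresh":((349.13,180.46),(180.81,148.24),.004)}
P={}
for n,(a,b,z) in obs.items():
    x0=ray(t,a,z+.1)[:2]; r={}
    for m,cs in(("both",((t,a),(s,b))),("top",((t,a),)),("scene",((s,b),))):
        x=x0.copy()
        f=lambda x:np.concatenate([sil(c,x,z)-o for c,o in cs])
        r[m]=least_squares(f,x0,diff_step=.01,x_scale=.01).x
    P[n]=r["both"]; print(n,{k:v.round(4) for k,v in r.items()},f(P[n]).round(1))
d=P["spent"]-P["k2"]; print("pitch",np.linalg.norm(d)/2,np.linalg.norm(P["spent"]-P["k1"]),"yaw deg",np.degrees(np.arctan2(-d[0],d[1])))
print("reach",{k:np.linalg.norm(v).round(3) for k,v in P.items()})
E
```

```text
spent {'both': array([0.5928, 0.056 ]), 'top': array([0.5928, 0.056 ]), 'scene': array([0.5929, 0.0561])} [-0. -0.]
k1 {'both': array([ 0.5852, -0.0035]), 'top': array([ 0.5851, -0.0035]), 'scene': array([ 0.5853, -0.0036])} [ 0. -0.]
k2 {'both': array([ 0.5765, -0.0638]), 'top': array([ 0.577 , -0.0631]), 'scene': array([ 0.5754, -0.0651])} [-0.   0.4]
fresh {'both': array([ 0.527 , -0.2817]), 'top': array([ 0.527 , -0.2826]), 'scene': array([ 0.528, -0.279])} [-0.2 -0.5]
pitch 0.060449229196016405 0.060024171418127104 yaw deg -7.767846739231256
reach {'spent': np.float64(0.595), 'k1': np.float64(0.585), 'k2': np.float64(0.58), 'fresh': np.float64(0.598)}
```

```bash
cat >> h.py <<'E'
from scipy.spatial.transform import Rotation as Ro
def rel(a,b):   # a,b = (xyz, yaw) tool down; shift/1000mm and turn/2pi in tool axes of a
    A=Ro.from_euler("xyz",[np.pi,0,a[1]]);B=Ro.from_euler("xyz",[np.pi,0,b[1]])
    return (A.inv().apply(np.array(b[0])-a[0])).round(4),((A.inv()*B).as_rotvec()/2/np.pi).round(4)
def now():
    o=bot.observe(); print("t",o["clock"],"pos",o["position"].round(4),"rpy",o["tool_rot"].round(4),"F",o["force"].round(1),"w",o["grip_width"].round(4),"ff",round(o["finger_force"],1),"q",o["qpos"].round(2))
    return o["position"],o["tool_rot"][2]
def plan(*W,a=None):
    a=a or now()
    for b in W: print(b, *rel(a,b)); a=b
E
python3 - <<'E'
from h import *
a=now(); A=np.array([.5928,.056,.2]);y1=1.439
s=a[0]
f=lambda k:(s+(A-s)*k, a[1]+(y1-a[1])*k)
plan(f(1/3),f(2/3),f(1),(A*[1,1,0]+[0,0,.126],y1),a=a)
E
```

```text
Traceback (most recent call last):
  File "h.py", line 28, in now
    o=bot.observe(); print("t",o["clock"],"pos",o["position"].round(4),"rpy",o["tool_rot"].round(4),"F",o["force"].round(1),"w",o["grip_width"].round(4),"ff",round(o["finger_force"],1),"q",o["qpos"].round(2))
                                                                                                                                ^^^^^^^^^^^^^^^^^^^^^
AttributeError: 'float' object has no attribute 'round'
```

```bash
sed -i 's/o\["grip_width"\].round(4)/round(o["grip_width"],4)/' h.py
python3 - <<'E'
from h import *
a=now(); A=np.array([.5928,.056,.2]);y1=1.439
s=a[0]
f=lambda k:(s+(A-s)*k, a[1]+(y1-a[1])*k)
plan(f(1/3),f(2/3),f(1),(A*[1,1,0]+[0,0,.126],y1),a=a)
E
```

```text
t 0.2 pos [0.21   0.5885 0.2309] rpy [-3.1409  0.      2.7988] F [ 0.3 -0.6 -0.9] w 0.0855 ff 0.0 q [-1.3   0.52 -0.04  1.6   0.02  1.02 -0.11]
(array([0.33761693, 0.41098099, 0.22063219]), np.float64(2.3455136521526847)) [-0.1798 -0.1243  0.0103] [-0.     -0.      0.0721]
(array([0.46520846, 0.2334905 , 0.2103161 ]), np.float64(1.8922568260763426)) [-0.2161 -0.033   0.0103] [-0.     -0.      0.0721]
(array([0.5928, 0.056 , 0.2   ]), np.float64(1.439)) [-0.2087  0.065   0.0103] [ 0.     -0.      0.0721]
(array([0.5928, 0.056 , 0.126 ]), 1.439) [-0.    -0.     0.074] [0. 0. 0.]
```

Request:
move_arm(moves=[[[1, -0.18, -0.124, 0.01, 0, 0, 0.072], [1, -0.18, -0.124, 0.01, 0, 0, 0.072], [1, -0.18, -0.124, 0.01, 0, 0, 0.072], [1, -0.18, -0.124, 0.01, 0, 0, 0.072], [1, -0.18, -0.124, 0.01, 0, 0, 0.072]]], force=40)

```text
clock: 0.7
position: [0.3406, 0.4072, 0.2213]
tool_rot: [-3.141, 0.002, 2.341]
force: [-0.4, 0.6, 0.2]
grip_width: 0.085
finger_force: 0.0
```

Request:
move_arm(moves=[[[1, -0.216, -0.033, 0.01, 0, 0, 0.072], [1, -0.216, -0.033, 0.01, 0, 0, 0.072], [1, -0.216, -0.033, 0.01, 0, 0, 0.072], [1, -0.216, -0.033, 0.01, 0, 0, 0.072], [1, -0.216, -0.033, 0.01, 0, 0, 0.072]]])

```text
clock: 1.2
position: [0.4678, 0.2297, 0.2113]
tool_rot: [3.141, 0.001, 1.889]
force: [-1.0, 0.8, 0.4]
grip_width: 0.0854
finger_force: 0.0
```

```bash
python3 - <<'E'
from h import *
a=now(); c=cam("wrist"); f=bot.grab_frame("wrist"); cv2.imwrite("pics/w1.png",cv2.resize(f[:,:,::-1],(800,600),interpolation=cv2.INTER_CUBIC))
np.savez("w1.npz",K=c[0],R=c[1],t=c[2]); print("pot px",proj(c,[[.457,.267,.045],[.593,.056,.161]])*1.5625)
A=np.array([.5928,.056,.2]);plan((A,1.439),(A-[0,0,.074],1.439),a=a)
E
```

```text
t 1.2 pos [0.4678 0.2297 0.2113] rpy [3.1412e+00 1.5000e-03 1.8889e+00] F [-1.   0.8  0.4] w 0.0854 ff 0.0 q [-0.77  0.39  0.26  1.9  -0.13  0.86 -0.12]
pot px [[402.77615612 223.55984434]
 [508.09108644 657.99173913]]
(array([0.5928, 0.056 , 0.2   ]), 1.439) [-0.2041  0.0644  0.0113] [ 0.     -0.      0.0716]
(array([0.5928, 0.056 , 0.126 ]), 1.439) [ 0.    -0.     0.074] [0. 0. 0.]
```

View pics/w1.png

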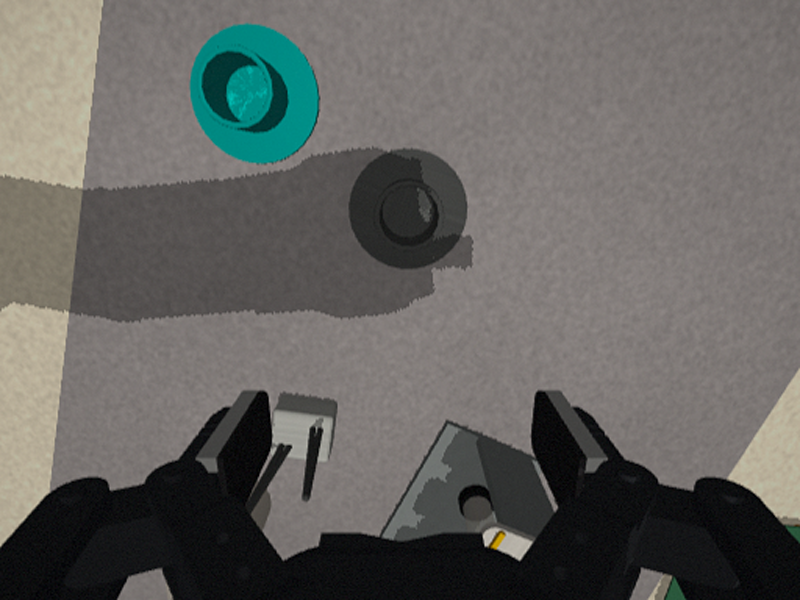

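Wrist view: the dark pot's rim is centred at (407,212), its disc at (408,209). The turquoise one is at (255,93), the tweezers at (300,430), and the view of the holder is clear.

Request:
move_arm(moves=[[[1, -0.204, 0.064, 0.011, 0, 0, 0.0716], [1, -0.204, 0.064, 0.011, 0, 0, 0.0716], [1, -0.204, 0.064, 0.011, 0, 0, 0.0716], [1, -0.204, 0.064, 0.011, 0, 0, 0.0716], [1, -0.204, 0.064, 0.011, 0, 0, 0.0716]]])

```text
clock: 1.75
position: [0.5929, 0.0561, 0.2]
tool_rot: [3.141, 0.002, 1.439]
force: [-0.3, 0.3, 0.4]
grip_width: 0.0851
finger_force: 0.0
```

Request:
move_arm(moves=[[[1, 0, 0, 0, 0, 0, 0], [1, 0, 0, 0, 0, 0, 0]]])

```text
clock: 1.95
position: [0.5906, 0.0618, 0.2]
tool_rot: [-3.141, -0.0, 1.445]
force: [0.8, 0.4, 0.9]
grip_width: 0.0857
finger_force: 0.0
```

```bash
python3 - <<'E'
from h import *
d=np.load("w1.npz"); c=(d["K"],d["R"],d["t"])
print("pot",ray(c,np.array([407,212])/1.5625,.045),ray(c,np.array([408,209])/1.5625,.005))
a=now(); c=cam("wrist"); f=bot.grab_frame("wrist"); cv2.imwrite("pics/w2.png",cv2.resize(f[:,:,::-1],(800,600),interpolation=cv2.INTER_CUBIC))
print("spent px",proj(c,[[.5928,.056,.161],[.5928,.056,.118]])*1.5625)
A=np.array([.5928,.056,.126]);plan((A,1.439),a=a)
E
```

```text
pot [0.457267   0.27521608 0.045     ] [0.45909252 0.27389015 0.005     ]
t 1.95 pos [0.5906 0.0618 0.2   ] rpy [-3.1408e+00 -4.0000e-04  1.4447e+00] F [0.8 0.4 0.9] w 0.0857 ff 0.0 q [-0.47  0.54  0.39  1.73 -0.25  0.92 -0.11]
spent px [[407.36772452 362.27184972]
 [406.30068052 328.40621159]]
(array([0.5928, 0.056 , 0.126 ]), 1.439) [-0.0055  0.0029  0.074 ] [ 0.     -0.      0.0009]
```

View pics/w2.png

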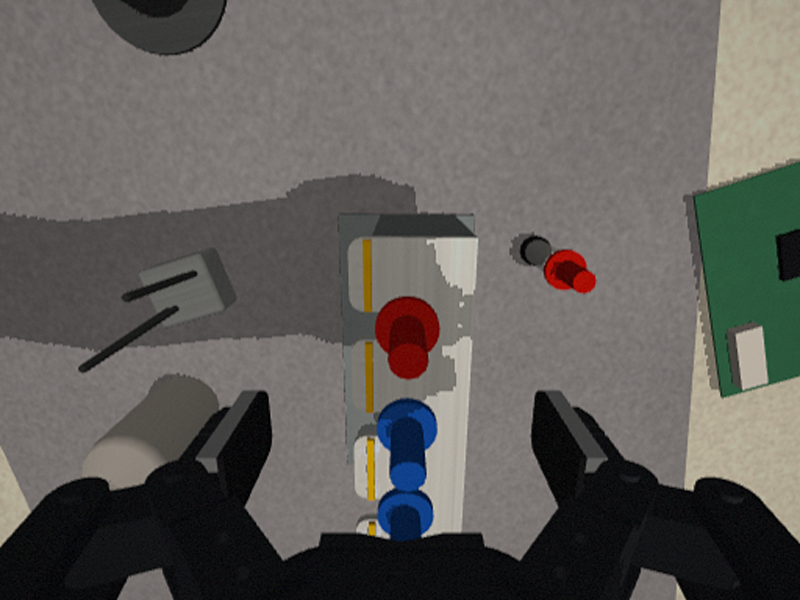

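Wrist view: the spent's cap top is at (408,361), exactly where predicted, and the plate edges run parallel to the fingers' image columns. The decoy is at (575,270) and the tweezers are clear of the exit path. Descending and gripping.

Request:
move_arm(moves=[[[1, -0.0055, 0.003, 0.04, 0, 0, 0.0009], [1, -0.0055, 0.003, 0.074, 0, 0, 0.0009], [1, -0.0055, 0.003, 0.074, 0, 0, 0.0009], [1, -0.0055, 0.003, 0.074, 0, 0, 0.0009], [1, -0.0055, 0.003, 0.074, 0, 0, 0.0009]]])

```text
clock: 2.5
position: [0.5941, 0.0558, 0.1282]
tool_rot: [3.139, -0.001, 1.439]
force: [-0.2, -0.5, 1.1]
grip_width: 0.0852
finger_force: 0.0
```

Request:
move_arm(moves=[[[0, 0, 0, 0, 0, 0, 0], [0, 0, 0, 0, 0, 0, 0], [0, 0, 0, 0, 0, 0, 0], [0, 0, 0, 0, 0, 0, 0], [0, 0, 0, 0, 0, 0, 0]]])

```text
clock: 3.0
position: [0.5933, 0.055, 0.1265]
tool_rot: [-3.142, -0.0, 1.438]
force: [-1.7, -0.8, 5.5]
grip_width: 0.0175
finger_force: 38.8
```

Request:
move_arm(moves=[[[0, 0, 0, 0, 0, 0, 0], [0, 0, 0, 0, 0, 0, 0], [0, 0, 0, 0, 0, 0, 0], [0, 0, 0, 0, 0, 0, 0]]])

```text
clock: 3.4
position: [0.5934, 0.055, 0.1265]
tool_rot: [-3.142, -0.0, 1.438]
force: [-2.6, 0.2, 5.0]
grip_width: 0.0169
finger_force: 38.9
```

Request:
move_arm(moves=[[[0, 0, 0, -0.003, 0, 0, 0], [0, 0, 0, -0.0065, 0, 0, 0], [0, 0, 0, -0.0065, 0, 0, 0], [0, 0, 0, -0.0065, 0, 0, 0]]])

```text
clock: 3.8
position: [0.5934, 0.0551, 0.1329]
tool_rot: [3.141, -0.0, 1.439]
force: [0.2, -0.7, -0.8]
grip_width: 0.0169
finger_force: 39.0
```

Request:
move_arm(moves=[[[0, 0, -0.012, 0, 0, 0, 0], [0, 0, -0.025, 0, 0, 0, 0], [0, 0, -0.04, 0, 0, 0, 0], [0, 0, -0.055, 0, 0, 0, 0], [0, 0, -0.065, 0, 0, 0, 0]]])

```text
clock: 4.3
position: [0.528, 0.0637, 0.1327]
tool_rot: [-3.141, 0.0, 1.439]
force: [0.9, 0.4, -0.8]
grip_width: 0.0168
finger_force: 39.0
```

Request:
move_arm(moves=[[[0, 0, 0, 0, 0, 0, 0], [0, 0, 0, 0, 0, 0, 0]]])

```text
clock: 4.5
position: [0.5295, 0.0637, 0.1329]
tool_rot: [3.141, -0.0, 1.439]
force: [0.2, -0.1, -0.6]
grip_width: 0.0172
finger_force: 39.0
```

```bash
python3 - <<'E'
from h import *
a=now()
E
```

```text
t 4.5 pos [0.5295 0.0637 0.1329] rpy [ 3.1410e+00 -1.0000e-04  1.4386e+00] F [ 0.2 -0.1 -0.6] w 0.0172 ff 39.0 q [-0.49  0.54  0.36  1.94 -0.28  0.7  -0.1 ]
```

Request:
move_arm(moves=[[[0, 0, 0, -0.04, 0, 0, 0], [0, 0, 0, -0.08, 0, 0, 0], [0, 0, 0, -0.1, 0, 0, 0]]])

```text
clock: 4.8
position: [0.5305, 0.0633, 0.2358]
tool_rot: [3.138, -0.001, 1.438]
force: [0.4, -0.4, -0.9]
grip_width: 0.0169
finger_force: 39.3
```

Request:
move_arm(moves=[[[0, 0.04, -0.03, 0, 0, 0, 0], [0, 0.08, -0.06, 0, 0, 0, 0], [0, 0.115, -0.0875, 0, 0, 0, 0], [0, 0.115, -0.0875, 0, 0, 0, 0], [0, 0.115, -0.0875, 0, 0, 0, 0]]])

```text
clock: 5.3
position: [0.4576, 0.19, 0.2329]
tool_rot: [3.141, -0.0, 1.44]
force: [0.6, -0.3, -0.7]
grip_width: 0.0169
finger_force: 39.4
```

Request:
move_arm(moves=[[[0, 0, 0, 0, 0, 0, 0], [0, 0, 0, 0, 0, 0, 0]]])

```text
clock: 5.5
position: [0.4581, 0.1881, 0.2328]
tool_rot: [3.141, 0.0, 1.436]
force: [0.0, 0.9, -1.1]
grip_width: 0.017
finger_force: 39.4
```

```bash
python3 - <<'E'
from h import *
a=now(); c=cam("wrist"); f=bot.grab_frame("wrist"); cv2.imwrite("pics/w3.png",cv2.resize(f[:,:,::-1],(800,600),interpolation=cv2.INTER_CUBIC))
np.savez("w3.npz",K=c[0],R=c[1],t=c[2]); print("pot px",proj(c,[[.457,.267,.045],[.457,.267,.005]])*1.5625)
E
```

```text
t 5.5 pos [0.4581 0.1881 0.2328] rpy [3.1413e+00 3.0000e-04 1.4364e+00] F [ 0.   0.9 -1.1] w 0.017 ff 39.4 q [-0.82  0.33  0.4   1.95 -0.16  0.89 -0.47]
pot px [[384.01049382 163.22145507]
 [385.79635041 163.25771625]]
```

View pics/w3.png

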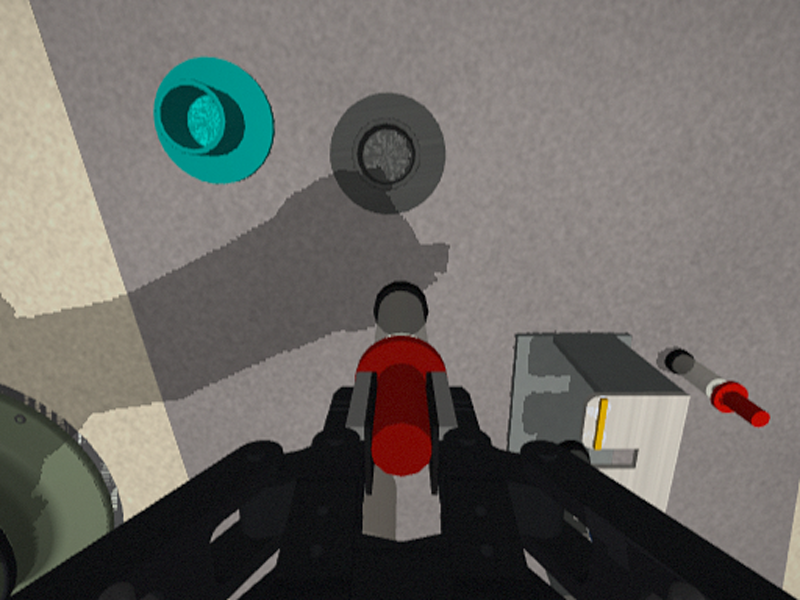

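Wrist view: the pot rim and disc are centred at (387,153), and the carried spent hangs upright with its foot disc at (401,308).

```bash
python3 - <<'E'
from h import *
d=np.load("w3.npz"); c=(d["K"],d["R"],d["t"]);k=1.5625
p=ray(c,np.array([387,153.5])/k,.045);q=ray(c,np.array([387.5,153])/k,.005);print("pot",p,q)
print("foot",ray(c,np.array([401,307])/k,.131))
P=(p+q)/2
a=now()
plan((np.array([P[0],P[1],.2328]),1.4364),a=a)
E
```

```text
pot [0.45997827 0.2730817  0.045     ] [0.4593945  0.27434091 0.005     ]
foot [0.45835328 0.18812941 0.131     ]
t 5.55 pos [0.458  0.1882 0.2328] rpy [3.1414e+00 3.0000e-04 1.4365e+00] F [-0.4 -0.  -1.1] w 0.0172 ff 39.4 q [-0.82  0.33  0.4   1.95 -0.16  0.89 -0.47]
(array([0.45968639, 0.27371131, 0.2328    ]), 1.4364) [ 0.085  -0.0098 -0.    ] [ 0. -0.  0.]
```

Request:
move_arm(moves=[[[0, 0.043, -0.005, 0, 0, 0, 0], [0, 0.085, -0.01, 0, 0, 0, 0], [0, 0.085, -0.01, 0.03, 0, 0, 0], [0, 0.085, -0.01, 0.06, 0, 0, 0], [0, 0.085, -0.01, 0.06, 0, 0, 0]]])

```text
clock: 6.05
position: [0.4576, 0.2733, 0.1699]
tool_rot: [-3.138, 0.004, 1.438]
force: [-0.9, -0.8, -1.1]
grip_width: 0.0173
finger_force: 39.4
```

Request:
move_arm(moves=[[[0, 0, 0, 0, 0, 0, 0], [0, 0, 0, 0.015, 0, 0, 0], [0, 0, 0, 0.03, 0, 0, 0], [0, 0, 0, 0.04, 0, 0, 0], [0, 0, 0, 0.04, 0, 0, 0]]])

```text
clock: 6.55
position: [0.4589, 0.2745, 0.1329]
tool_rot: [-3.141, 0.0, 1.438]
force: [0.3, 0.1, -0.4]
grip_width: 0.0167
finger_force: 39.4
```

```bash
python3 - <<'E'
from h import *
a=now()
fs=[cv2.getRectSubPix(cv2.cvtColor(bot.grab_frame("scene"),cv2.COLOR_RGB2BGR),(160,120),(370,265)),cv2.getRectSubPix(cv2.cvtColor(bot.grab_frame("top"),cv2.COLOR_RGB2BGR),(160,120),(155,205))]
cv2.imwrite("pics/p4.png",np.vstack([cv2.resize(f,(400,300),interpolation=cv2.INTER_CUBIC) for f in fs]))
E
```

```text
t 6.55 pos [0.4589 0.2745 0.1329] rpy [-3.1414e+00  1.0000e-04  1.4379e+00] F [ 0.3  0.1 -0.4] w 0.0167 ff 39.4 q [-0.88  0.54  0.32  1.94 -0.25  0.7  -0.55]
```

View pics/p4.png

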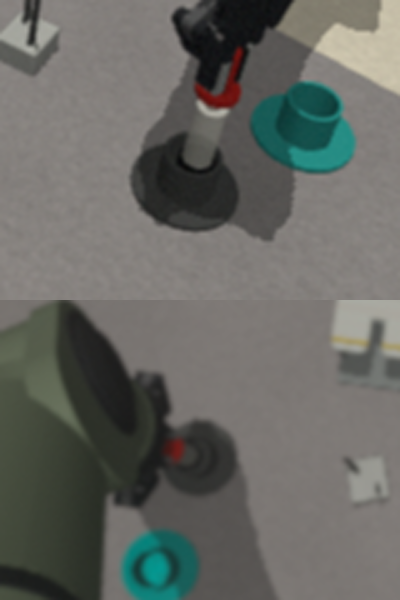

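The spent's foot is inside the pot rim (scene crop, (200,165)) with no contact force. Lowering it the rest of the way and releasing.

Request:
move_arm(moves=[[[0, 0, 0, 0.01, 0, 0, 0], [0, 0, 0, 0.02, 0, 0, 0], [0, 0, 0, 0.0255, 0, 0, 0], [0, 0, 0, 0.0255, 0, 0, 0], [0, 0, 0, 0.0255, 0, 0, 0]]])

```text
clock: 7.15
position: [0.4586, 0.2746, 0.1069]
tool_rot: [-3.141, 0.0, 1.438]
force: [-1.0, 0.1, -1.0]
grip_width: 0.0168
finger_force: 40.2
```

Request:
move_arm(moves=[[[0.15, 0, 0, 0, 0, 0, 0], [0.4, 0, 0, 0, 0, 0, 0], [0.5, 0, 0, 0, 0, 0, 0], [0.5, 0, 0, 0, 0, 0, 0], [0.5, 0, 0, 0, 0, 0, 0]]])

```text
clock: 7.65
position: [0.4587, 0.2748, 0.1074]
tool_rot: [3.142, -0.0, 1.438]
force: [0.3, -0.3, 0.7]
grip_width: 0.0427
finger_force: 0.0
```

Request:
move_arm(moves=[[[0.5, 0, 0, -0.02, 0, 0, 0], [0.5, 0, 0, -0.05, 0, 0, 0], [0.5, 0, 0, -0.1, 0, 0, 0], [0.5, 0, 0, -0.12, 0, 0, 0], [0.5, 0, 0, -0.12, 0, 0, 0]]])

```text
clock: 8.15
position: [0.4597, 0.2755, 0.2302]
tool_rot: [3.138, -0.004, 1.438]
force: [0.4, 0.3, -1.4]
grip_width: 0.0423
finger_force: 0.0
```

```bash
python3 - <<'E'
from h import *
s=now(); print(blobs(bot.grab_frame("scene"),"red"),sil(cam("scene"),(.459,.274),.005))
# to above fresh: yaw so tool y along x; tray yaw approx same as holder
y1=1.439; A=np.array([.527,-.2817,.235]); s=(s[0],s[1])
B=np.array([.56,.06,.235]); C=np.array([.55,-.12,.235])
plan((B,y1),(C,y1),(A,y1),a=s)
E
```

```text
t 8.15 pos [0.4597 0.2755 0.2302] rpy [ 3.1385 -0.0037  1.4384] F [ 0.4  0.3 -1.4] w 0.0423 ff 0.0 q [-0.93  0.4   0.38  1.86 -0.18  0.91 -0.6 ]
[(np.int32(315), array([376.04, 245.97])), (np.int32(156), array([214.92, 261.06]))] [375.07433799 245.58486576]
(array([0.56 , 0.06 , 0.235]), 1.439) [-0.2003  0.1278 -0.0048] [ 0.      0.     -0.0001]
(array([ 0.55 , -0.12 ,  0.235]), 1.439) [-0.1798  0.0137  0.    ] [0. 0. 0.]
(array([ 0.527 , -0.2817,  0.235 ]), 1.439) [-0.1633 -0.0016 -0.    ] [0. 0. 0.]
```

Request:
move_arm(moves=[[[0.5, -0.2, 0.128, -0.005, 0, 0, 0], [0.5, -0.2, 0.128, -0.005, 0, 0, 0], [0.5, -0.2, 0.128, -0.005, 0, 0, 0], [0.5, -0.2, 0.128, -0.005, 0, 0, 0], [0.5, -0.2, 0.128, -0.005, 0, 0, 0]]])

```text
clock: 8.7
position: [0.5594, 0.0564, 0.2312]
tool_rot: [-3.14, 0.001, 1.437]
force: [-0.1, 0.3, -0.4]
grip_width: 0.0428
finger_force: 0.0
```

Request:
move_arm(moves=[[[0.5, -0.18, 0.014, 0, 0, 0, 0], [0.5, -0.18, 0.014, 0, 0, 0, 0], [0.5, -0.18, 0.014, 0, 0, 0, 0], [0.5, -0.18, 0.014, 0, 0, 0, 0], [0.5, -0.18, 0.014, 0, 0, 0, 0]]])

```text
clock: 9.2
position: [0.5479, -0.1256, 0.2312]
tool_rot: [-3.14, 0.002, 1.432]
force: [0.5, 0.3, 0.0]
grip_width: 0.0426
finger_force: 0.0
```

Request:
move_arm(moves=[[[0.5, -0.163, -0.002, 0, 0, 0, 0], [0.5, -0.163, -0.002, 0, 0, 0, 0], [0.5, -0.163, -0.002, 0, 0, 0, 0], [0.5, -0.163, -0.002, 0, 0, 0, 0], [0.5, -0.163, -0.002, 0, 0, 0, 0]]])

```text
clock: 9.7
position: [0.5246, -0.2838, 0.2311]
tool_rot: [-3.14, 0.0, 1.435]
force: [-0.2, 1.9, -0.5]
grip_width: 0.0426
finger_force: 0.0
```

Request:
move_arm(moves=[[[0.5, 0, 0, 0, 0, 0, 0], [0.5, 0, 0, 0, 0, 0, 0]]])

```text
clock: 9.9
position: [0.5263, -0.2802, 0.2317]
tool_rot: [-3.141, -0.001, 1.441]
force: [0.5, -0.4, -0.1]
grip_width: 0.0425
finger_force: 0.0
```

```bash
python3 - <<'E'
from h import *
a=now(); c=cam("wrist"); f=bot.grab_frame("wrist"); cv2.imwrite("pics/w5.png",cv2.resize(f[:,:,::-1],(800,600),interpolation=cv2.INTER_CUBIC))
np.savez("w5.npz",K=c[0],R=c[1],t=c[2]);b=blobs(f,"green");print(b)
o=max(b,key=lambda x:x[0])[1]
x=least_squares(lambda x:sil(c,x,.004)-o,[.527,-.28],diff_step=.01,x_scale=.01).x
print("fresh",x,"px",proj(c,[[*x,.14]])*1.5625); plan((np.array([*x,.1055]),1.439),a=a)
E
```

```text
t 9.9 pos [ 0.5263 -0.2802  0.2317] rpy [-3.1409e+00 -8.0000e-04  1.4405e+00] F [ 0.5 -0.4 -0.1] w 0.0425 ff 0.0 q [ 0.08  0.51  0.45  1.7  -0.26  0.99  0.49]
[(np.int32(1035), array([256.78, 189.42]))]
fresh [ 0.52642627 -0.28094088] px [[401.21519063 314.17378129]]
(array([ 0.52642627, -0.28094088,  0.1055    ]), 1.439) [-0.0007  0.0002  0.1262] [ 0.     -0.      0.0002]
```

View pics/w5.png

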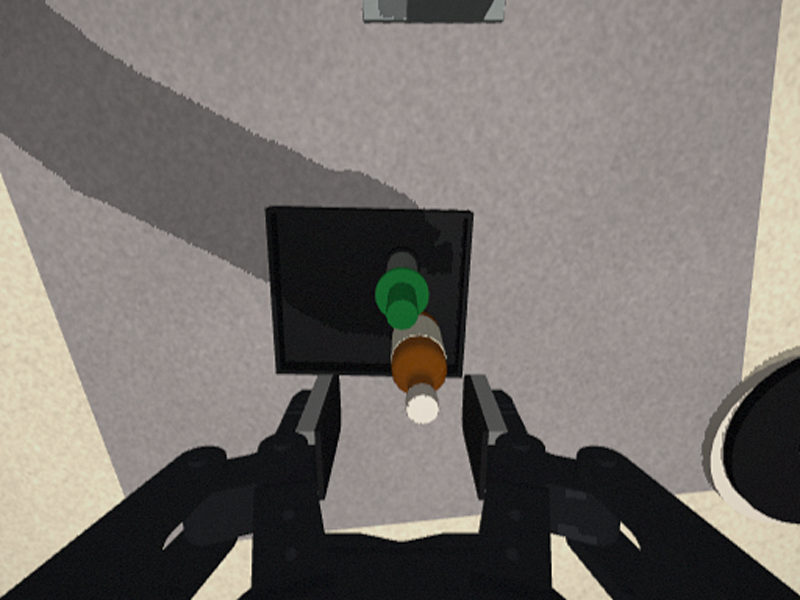

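Wrist view: the green cap top is at (402,314) as predicted. The vial's cap at (422,408) is about 45 mm to the -y side, clear of fingers that close along x. Descending and gripping.

Request:
move_arm(moves=[[[0.5, -0.0005, 0, 0.04, 0, 0, 0], [0.5, -0.0005, 0, 0.08, 0, 0, 0], [0.5, -0.0005, 0, 0.11, 0, 0, 0], [0.5, -0.0005, 0, 0.126, 0, 0, 0], [0.5, -0.0005, 0, 0.126, 0, 0, 0]]])

```text
clock: 10.45
position: [0.525, -0.2808, 0.1042]
tool_rot: [-3.138, -0.001, 1.44]
force: [-0.2, 0.5, -0.3]
grip_width: 0.0429
finger_force: 0.0
```

Request:
move_arm(moves=[[[0.5, 0, 0, 0, 0, 0, 0], [0, 0, 0, 0, 0, 0, 0], [0, 0, 0, 0, 0, 0, 0], [0, 0, 0, 0, 0, 0, 0], [0, 0, 0, 0, 0, 0, 0]]])

```text
clock: 10.95
position: [0.5264, -0.2826, 0.1076]
tool_rot: [3.14, 0.0, 1.439]
force: [-0.4, 1.3, 6.4]
grip_width: 0.0168
finger_force: 38.8
```

Request:
move_arm(moves=[[[0, 0, 0, 0, 0, 0, 0], [0, 0, 0, 0, 0, 0, 0]]])

```text
clock: 11.15
position: [0.5264, -0.2827, 0.1076]
tool_rot: [3.14, 0.0, 1.439]
force: [-1.4, -0.4, 6.3]
grip_width: 0.0168
finger_force: 38.8
```

```bash
python3 - <<'E'
from h import *
now()
E
```

```text
t 11.15 pos [ 0.5264 -0.2827  0.1076] rpy [3.1396e+00 3.0000e-04 1.4385e+00] F [-1.4 -0.4  6.3] w 0.0168 ff 38.8 q [ 0.14  0.67  0.38  1.79 -0.34  0.74  0.56]
```

Request:
move_arm(moves=[[[0, 0, 0, -0.03, 0, 0, 0], [0, 0, 0, -0.07, 0, 0, 0], [0, 0, 0, -0.11, 0, 0, 0], [0, 0, 0, -0.145, 0, 0, 0], [0, 0, 0, -0.145, 0, 0, 0]]])

```text
clock: 11.65
position: [0.5273, -0.2836, 0.2565]
tool_rot: [3.134, 0.002, 1.438]
force: [-0.1, -0.1, -0.5]
grip_width: 0.017
finger_force: 39.5
```

Request:
move_arm(moves=[[[0, 0, 0, 0, 0, 0, 0]]])

```text
clock: 11.75
position: [0.526, -0.2824, 0.2523]
tool_rot: [3.14, 0.0, 1.439]
force: [0.4, 0.3, -1.4]
grip_width: 0.0169
finger_force: 39.5
```

```bash
python3 - <<'E'
from h import *
a=now(); y=1.439
plan((np.array([.505,-.11,.25]),y),(np.array([.5286,.0643,.25]),y),(np.array([.5286,.0643,.1346]),y),a=a)
E
```

```text
t 11.75 pos [ 0.526  -0.2824  0.2523] rpy [3.1396 0.     1.4387] F [ 0.4  0.3 -1.4] w 0.0169 ff 39.5 q [ 0.07  0.49  0.46  1.67 -0.25  1.03  0.49]
(array([ 0.505, -0.11 ,  0.25 ]), 1.439) [ 0.1681 -0.0435  0.0023] [-0.  0. -0.]
(array([0.5286, 0.0643, 0.25  ]), 1.439) [0.1759 0.0005 0.    ] [0. 0. 0.]
(array([0.5286, 0.0643, 0.1346]), 1.439) [ 0.     -0.      0.1154] [0. 0. 0.]
```

Request:
move_arm(moves=[[[0, 0.042, -0.011, 0, 0, 0, 0], [0, 0.084, -0.022, 0, 0, 0, 0], [0, 0.126, -0.033, 0, 0, 0, 0], [0, 0.168, -0.044, 0.002, 0, 0, 0], [0, 0.168, -0.044, 0.002, 0, 0, 0]]])

```text
clock: 12.25
position: [0.5035, -0.1043, 0.2481]
tool_rot: [-3.139, -0.002, 1.445]
force: [0.3, -0.6, -0.7]
grip_width: 0.0165
finger_force: 39.4
```

Request:
move_arm(moves=[[[0, 0.04, 0, 0, 0, 0, 0], [0, 0.08, 0, 0, 0, 0, 0], [0, 0.12, 0, 0, 0, 0, 0], [0, 0.15, 0, 0, 0, 0, 0], [0, 0.176, 0, 0, 0, 0, 0]]])

```text
clock: 12.75
position: [0.5271, 0.0661, 0.2484]
tool_rot: [-3.14, 0.0, 1.44]
force: [0.8, -0.8, -1.3]
grip_width: 0.0168
finger_force: 39.4
```

Request:
move_arm(moves=[[[0, 0, 0, 0, 0, 0, 0], [0, 0, 0, 0, 0, 0, 0], [0, 0, 0, 0, 0, 0, 0]]])

```text
clock: 13.05
position: [0.5272, 0.0632, 0.2489]
tool_rot: [-3.141, 0.001, 1.437]
force: [0.7, -0.3, -0.5]
grip_width: 0.017
finger_force: 39.4
```

```bash
python3 - <<'E'
from h import *
a=now(); y=1.439
c=cam("wrist"); f=bot.grab_frame("wrist"); cv2.imwrite("pics/w6.png",cv2.resize(f[:,:,::-1],(800,600),interpolation=cv2.INTER_CUBIC))
np.savez("w6.npz",K=c[0],R=c[1],t=c[2])
e=np.array([.991,-.131]);n=np.array([.131,.991]);S=np.array([.593,.0558])
print("slot edges px", [(s,x,(proj(c,[[*(S+e*x+n*s),.115]])*1.5625).round(0)[0]) for x in(-.031,-.02,.0,.008) for s in(-.008,.008)])
plan((np.array([.5286,.0643,.1346]),y),a=a)
E
```

```text
t 13.05 pos [0.5272 0.0632 0.2489] rpy [-3.1409e+00  7.0000e-04  1.4372e+00] F [ 0.7 -0.3 -0.5] w 0.017 ff 39.4 q [-0.54  0.38  0.41  1.84 -0.18  0.96 -0.19]
slot edges px [(-0.008, -0.031, array([456., 302.])), (0.008, -0.031, array([457., 278.])), (-0.008, -0.02, array([473., 302.])), (0.008, -0.02, array([474., 278.])), (-0.008, 0.0, array([504., 302.])), (0.008, 0.0, array([506., 278.])), (-0.008, 0.008, array([516., 302.])), (0.008, 0.008, array([518., 278.]))]
(array([0.5286, 0.0643, 0.1346]), 1.439) [0.0013 0.0012 0.1143] [-0.      0.     -0.0003]
```

View pics/w6.png

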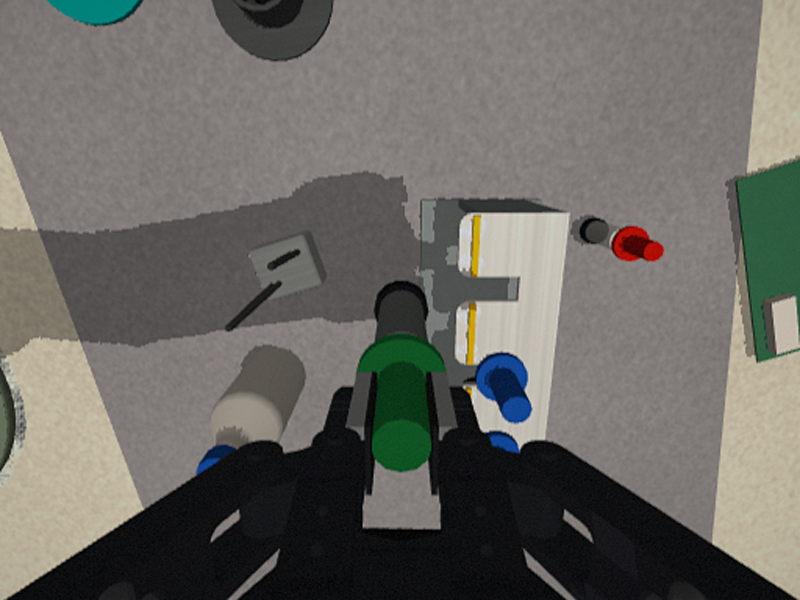

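Wrist view: the free slot's edges are at rows 278 and 301, and its end is at column 519. That is within about 1 px of prediction, and the fresh hangs upright. Lowering in front of the slot.

Request:
move_arm(moves=[[[0, 0.0013, 0.001, 0.04, 0, 0, 0], [0, 0.0013, 0.001, 0.08, 0, 0, 0], [0, 0.0013, 0.001, 0.105, 0, 0, 0], [0, 0.0013, 0.001, 0.1145, 0, 0, 0], [0, 0.0013, 0.001, 0.1145, 0, 0, 0]]])

```text
clock: 13.6
position: [0.5284, 0.0647, 0.1342]
tool_rot: [-3.14, 0.001, 1.437]
force: [0.2, -0.6, 0.8]
grip_width: 0.0167
finger_force: 39.4
```

Request:
move_arm(moves=[[[0, 0, 0, 0, 0, 0, 0], [0, 0, 0, 0, 0, 0, 0], [0, 0, 0, 0, 0, 0, 0]]])

```text
clock: 13.9
position: [0.5292, 0.0656, 0.1358]
tool_rot: [3.14, -0.001, 1.439]
force: [0.4, 0.2, -1.0]
grip_width: 0.017
finger_force: 39.4
```

```bash
python3 - <<'E'
from h import *
a=now(); y=1.439
sc,tp=cam("scene"),cam("top"); b=blobs(bot.grab_frame("scene"),"green"); print(b)
z=a[0][2]-.1036
for z in(z-.002,z,z+.002): print("pred sil",z,sil(sc,a[0][:2],z))
plan((np.array([.593,.0558,a[0][2]]),y),a=a)
E
```

```text
t 13.9 pos [0.5292 0.0656 0.1358] rpy [ 3.1401e+00 -8.0000e-04  1.4385e+00] F [ 0.4  0.2 -1. ] w 0.017 ff 39.4 q [-0.49  0.53  0.34  1.94 -0.27  0.71 -0.11]
[(np.int32(162), array([275.08, 202.17]))]
pred sil 0.03022410429938327 [273.56673273 201.71894111]
pred sil 0.03222410429938327 [273.58843672 200.98548223]
pred sil 0.03422410429938327 [273.59590127 200.24858469]
(array([0.593    , 0.0558   , 0.1358241]), 1.439) [-0.0013  0.0646  0.    ] [-0.      0.     -0.0001]
```

Request:
move_arm(moves=[[[0, -0.0013, 0.01, 0, 0, 0, 0], [0, -0.0013, 0.02, 0, 0, 0, 0], [0, -0.0013, 0.03, 0, 0, 0, 0], [0, -0.0013, 0.035, 0, 0, 0, 0], [0, -0.0013, 0.035, 0, 0, 0, 0]]])

```text
clock: 14.45
position: [0.5639, 0.0593, 0.1345]
tool_rot: [3.142, 0.0, 1.438]
force: [-0.5, 0.1, -0.3]
grip_width: 0.0169
finger_force: 39.4
```

```bash
python3 - <<'E'
from h import *
a=now(); plan((np.array([.593,.0558,a[0][2]]),1.439),a=a)
E
```

```text
t 14.45 pos [0.5639 0.0593 0.1345] rpy [3.1415e+00 3.0000e-04 1.4380e+00] F [-0.5  0.1 -0.3] w 0.0169 ff 39.4 q [-0.45  0.58  0.34  1.86 -0.27  0.75 -0.09]
(array([0.593    , 0.0558   , 0.1345485]), 1.439) [0.0004 0.0293 0.    ] [ 0.      0.     -0.0002]
```

Request:
move_arm(moves=[[[0, 0.0003, 0.01, 0, 0, 0, 0], [0, 0.0003, 0.02, 0, 0, 0, 0], [0, 0.0003, 0.029, 0, 0, 0, 0], [0, 0.0003, 0.029, 0, 0, 0, 0], [0, 0.0003, 0.029, 0, 0, 0, 0]]])

```text
clock: 14.95
position: [0.5919, 0.0559, 0.1346]
tool_rot: [-3.141, 0.0, 1.438]
force: [-0.8, -0.4, -0.9]
grip_width: 0.0168
finger_force: 39.4
```

```bash
python3 - <<'E'
from h import *
a=now(); plan((np.array([.593,.0558,a[0][2]]),1.439),a=a)
E
```

```text
t 14.95 pos [0.5919 0.0559 0.1346] rpy [-3.1412e+00  2.0000e-04  1.4383e+00] F [-0.8 -0.4 -0.9] w 0.0168 ff 39.4 q [-0.43  0.62  0.34  1.78 -0.27  0.79 -0.08]
(array([0.593     , 0.0558    , 0.13460272]), 1.439) [0.0001 0.0011 0.    ] [ 0.      0.     -0.0001]
```

Request:
move_arm(moves=[[[0, 0, 0.0016, 0, 0, 0, 0], [0, 0, 0.0016, 0, 0, 0, 0], [0, 0, 0.0016, 0.002, 0, 0, 0], [0, 0, 0.0016, 0.0035, 0, 0, 0], [0, 0, 0.0016, 0.0035, 0, 0, 0]]])

```text
clock: 15.45
position: [0.5934, 0.0559, 0.131]
tool_rot: [-3.141, 0.0, 1.439]
force: [0.2, -0.3, -0.9]
grip_width: 0.0169
finger_force: 39.4
```

Request:
move_arm(moves=[[[0, 0, 0, 0.001, 0, 0, 0], [0, 0, 0, 0.002, 0, 0, 0], [0, 0, 0, 0.002, 0, 0, 0]]])

```text
clock: 15.75
position: [0.5935, 0.0558, 0.1292]
tool_rot: [-3.141, 0.0, 1.438]
force: [-0.2, -0.2, -0.9]
grip_width: 0.0166
finger_force: 39.4
```

```bash
python3 - <<'E'
from h import *
a=now(); plan((np.array([.593,.0558,a[0][2]]),1.439),a=a)
E
```

```text
t 15.75 pos [0.5935 0.0558 0.1292] rpy [-3.1414e+00  1.0000e-04  1.4385e+00] F [-0.2 -0.2 -0.9] w 0.0166 ff 39.4 q [-0.42  0.63  0.33  1.78 -0.28  0.78 -0.08]
(array([0.593     , 0.0558    , 0.12915466]), 1.439) [-0.0001 -0.0005 -0.    ] [-0.      0.     -0.0001]
```

Request:
move_arm(moves=[[[0, 0, 0, 0.001, 0, 0, 0], [0, 0, 0, 0.001, 0, 0, 0], [0, 0, 0, 0.001, 0, 0, 0]]])

```text
clock: 16.05
position: [0.5936, 0.0558, 0.1286]
tool_rot: [3.141, -0.0, 1.438]
force: [-2.4, 0.1, 5.5]
grip_width: 0.0172
finger_force: 40.1
```

Request:
move_arm(moves=[[[0, 0, 0, 0.001, 0, 0, 0], [0, 0, 0, 0.001, 0, 0, 0], [0, 0, 0, 0.001, 0, 0, 0]]])

```text
clock: 16.35
position: [0.5937, 0.0558, 0.1285]
tool_rot: [3.141, -0.001, 1.438]
force: [-7.8, -1.1, 22.5]
grip_width: 0.0172
finger_force: 42.0
```

Contact came at exactly the seated height. Backing off the preload, releasing and lifting.

Request:
move_arm(moves=[[[0, 0, 0, -0.001, 0, 0, 0], [0, 0, 0, -0.001, 0, 0, 0], [0.2, 0, 0, -0.001, 0, 0, 0], [0.5, 0, 0, -0.001, 0, 0, 0], [0.5, 0, 0, -0.001, 0, 0, 0]]])

```text
clock: 16.85
position: [0.5935, 0.0558, 0.1281]
tool_rot: [-3.141, 0.0, 1.438]
force: [0.4, 0.2, -0.7]
grip_width: 0.0422
finger_force: 0.0
```

Request:
move_arm(moves=[[[0.5, 0, 0, 0, 0, 0, 0], [0.5, 0, 0, 0, 0, 0, 0], [0.5, 0, 0, -0.02, 0, 0, 0], [0.5, 0, 0, -0.05, 0, 0, 0], [0.5, 0, 0, -0.08, 0, 0, 0]]])

```text
clock: 17.35
position: [0.5933, 0.0557, 0.209]
tool_rot: [-3.141, 0.0, 1.438]
force: [0.1, -0.1, 0.6]
grip_width: 0.043
finger_force: 0.0
```

Request:
move_arm(moves=[[[0.5, -0.04, 0, -0.04, 0, 0, 0], [0.5, -0.08, 0, -0.06, 0, 0, 0], [0.5, -0.08, 0, -0.06, 0, 0, 0], [0.5, -0.08, 0, -0.06, 0, 0, 0]]])

```text
clock: 17.75
position: [0.5831, -0.0244, 0.2688]
tool_rot: [3.14, -0.0, 1.437]
force: [0.6, -0.1, -0.9]
grip_width: 0.0429
finger_force: 0.0
```

```bash
python3 - <<'E'
from h import *
now(); f=bot.grab_frame("wrist");s=bot.grab_frame("scene")
for c in("red","green","blue"): print(c,blobs(s,c))
print("pred seated",sil(cam("scene"),(.5935,.0558),.025))
fs=[cv2.resize(f,(400,300)),cv2.resize(s,(400,300)),cv2.resize(s[165:285,190:350],(400,300),interpolation=cv2.INTER_CUBIC),cv2.resize(s[200:320,300:460],(400,300),interpolation=cv2.INTER_CUBIC)]
cv2.imwrite("pics/e7.png",np.vstack([np.hstack(fs[:2]),np.hstack(fs[2:])])[:,:,::-1])
E
```

```text
t 17.75 pos [ 0.5831 -0.0244  0.2688] rpy [ 3.1405e+00 -4.0000e-04  1.4365e+00] F [ 0.6 -0.1 -0.9] w 0.0429 ff 0.0 q [-0.35  0.44  0.41  1.69 -0.2   1.05 -0.01]
red [(np.int32(312), array([376.08, 245.99])), (np.int32(156), array([214.92, 261.06]))]
green [(np.int32(241), array([248.54, 215.89]))]
blue [(np.int32(6710), array([154.05,  47.51])), (np.int32(60), array([241.68,  56.63])), (np.int32(78), array([282.86, 156.62])), (np.int32(203), array([217.53, 186.  ])), (np.int32(220), array([232.2 , 200.53]))]
pred seated [248.27295047 215.75528395]
```

View pics/e7.png

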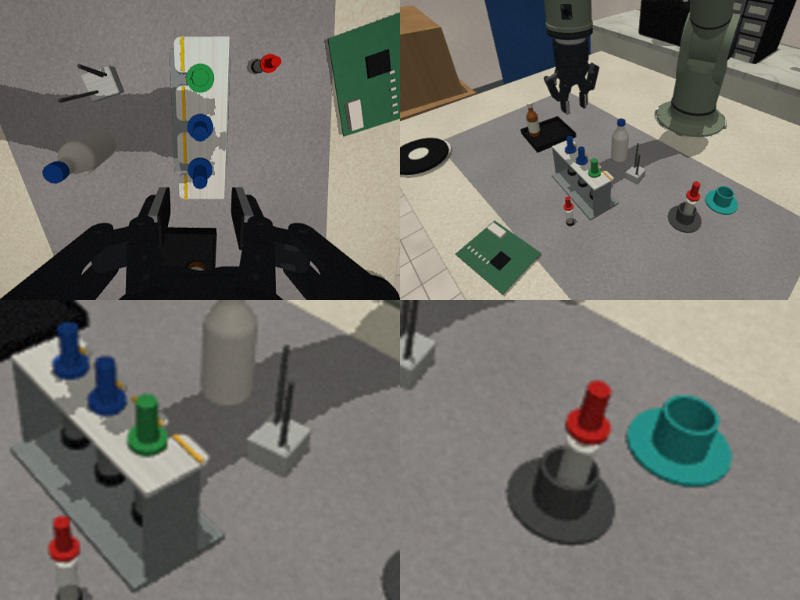

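The green cartridge is seated level with the blues, behind the lip, and the others are undisturbed. The spent is in the pot, and I'll check it numerically for lean.

```bash
python3 - <<'E'
from h import *
s=cam("scene")
print("pred (2.5x crop +offset): base,flange,top",[((proj(s,[[.459,.274,z]])[0]-[300,200])*2.5+[400,300]).round(0) for z in(.005,.098,.141)])
t=bot.grab_frame("top");print(blobs(t,"red"),sil(cam("top"),(.459,.274),.005))
E
```

```text
pred (2.5x crop +offset): base,flange,top [array([562., 498.]), array([584., 424.]), array([596., 386.])]
[(np.int32(141), array([144.63, 205.79]))] [144.87489366 205.51547214]
```

The spent matches an upright prediction within about 1 px in both views, so I'm handing in.

```bash
python3 -c "
from workcell import bot
print(bot.job_done())"
```

```text
the job is handed in; nothing more can be done
None
```

The job is handed in at about 18 s on the robot's clock: the spent cartridge stands upright in the dark return pot, the fresh one is seated in slot_a behind the yellow lip, and nothing else appears to have moved in the final pictures.

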